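# Put a ceramic trivet tile away gently

## Task

Gently slide the ceramic trivet tile along its beech tray until its end sticks out over the tray's open end, then pick it up by that end, set it down lengthwise along the lid of the narrow tin and let go. Take it again by its middle and lower it squarely onto the two like tiles in the steel rack, and let go. The tile is brittle: use the lightest grip that holds it (no more than about 30 N), do not press, knock or drop it, and leave everything else where it is.

Things in the scene. Friction and masses are not known exactly. Their poses are not given: they have to be found in the camera images.
- tile_mid (a point): Centre (half-way up) of the loose trivet tile that starts in the tray: 130 mm long (x), 54 wide (y), 12 thick (z), 0.13 kg. Upper 8 mm white glazed ceramic, full size; lower 4 mm a cork pad 108 x 44 mm, so the ceramic juts out 5 mm beyond it along the sides. Slides on the tray with about 1 N. Chips if squeezed over 50 N per jaw or pressed or knocked against something with over 45 N.
- tray: Fixed beech tray, 220 mm long (x), 76 wide (y): flat channel floor 36 mm up, 58 mm wide, between side lips 9 mm thick and a back wall (inner face at x = +102 mm), all 12 mm above the floor, flush with the tile's top: inside it the tile's sides cannot be gripped. Open at x = -110 mm. Origin: centre of the underside; x points along the channel to the back wall, z up.
- tray_mouth (a point): Middle of the floor's edge at the tray's open end, 36 mm above the counter; axes as the tray's. At the start the tile lies lengthwise in the channel, its front end 10 to 30 mm inside this edge, with 50 mm or more of empty channel behind its back end (room for shut fingers to push it). It tips off if its centre passes this edge.
- tin_top (a point): Centre of the lid's flat top on the fixed narrow metal tin, 60 mm above the counter. The lid is 123 mm long (x) by 47 mm wide (y), narrower than the tile, so the tile's long sides stick out 3 to 4 mm either side when it lies along the lid. z up.
- rack_seat (a point): Fixed steel rack: where the tile's centre (half-way up) must come to lie, 42 mm above the counter, on the two tiles stacked there (top at 36 mm). x runs along the rack; at each end stands a thin upright plate 50 mm wide, 106 mm high; their inner faces are at x = -73 and +73 mm, 8 mm clear of each end of the tile. The long sides (y) are open.
- lower_tile_mid (a point): Centre of the lower of the two loose tiles in the rack; same shape, size and axes as the tile.
- upper_tile_mid (a point): Centre of the upper of the two loose tiles in the rack, lying on the lower one; same shape, size and axes as the tile.
- sugar_pot: Bystander: closed round ceramic sugar pot, 96 mm across, 103 mm high; origin at the centre of its underside.
- tumbler: Bystander: squat glass tumbler, 80 mm across, 75 mm high; origin at the centre of its underside.
- pinch_bowl: Bystander: small wooden salt bowl, 66 mm across, 30 mm high; origin at the centre of its underside.
- jar: Bystander: amber glass jar with a steel cap, 60 mm across, 85 mm high; origin at the centre of its underside.
- pepper_mill: Bystander: dark wooden pepper mill, 56 mm across, 155 mm high; origin at the centre of its underside.
- timer: Bystander: round steel kitchen timer, 60 mm across, 38 mm high; origin at the centre of its underside.
- spoon: Bystander: wooden spoon 240 mm long lying flat along its x; origin at the middle of its underside.
Not all that is in view belongs to the job. What is shaped like the part that bears tile_mid but turquoise is not meant.

How it is judged (in metres and radians):
On the way, in this order (a step that is already met when the one before it is completed fails the run):
1. the tile lies flat on the tray, its end sticking out 25 to 60 mm past the tray's open end (x of tile_mid in the frame of tray between -0.105 and -0.07 m and z of tile_mid in the frame of tray between 0.038 and 0.046 m and angle between tile_mid's own z axis and vertical below 0.06 rad), for 0.2 s.
2. the tile rests lengthwise on the tin's lid, let go: centre within 30 mm of the lid's centre, within 0.25 rad of its length (horizontal distance between tile_mid and tin_top below 0.03 m and angle between the x axis of tile_mid and the x axis of tin_top, either way round below 0.25 rad and z of tile_mid in the frame of tin_top below 0.01 m and angle between tile_mid's own z axis and vertical below 0.06 rad and contact force between the fingers and tile below 0.05 N and linear speed of tile below 0.02 m/s), for 0.3 s.
3. the tile is held clear of the tin, gripped within 30 mm of its middle (horizontal distance between the grasp point and tile_mid below 0.03 m and contact force between the fingers and tile above 1 N and z of tile_mid in the frame of tin_top above 0.02 m), for 0.2 s.
At the end, for the whole second after the job is handed in: The tile lies flat and at rest, released, on the two tiles in the rack: its centre within 12 mm horizontally and 4 mm in height of the rack's seat point, its length within 0.12 rad of the rack's, tilted less than 0.05 rad; the two tiles below it still flat and each within 10 mm of the rack's centre (horizontal distance between tile_mid and rack_seat below 0.012 m and z of tile_mid in the frame of rack_seat between -0.004 and 0.004 m and angle between the x axis of tile_mid and the x axis of rack_seat, either way round below 0.12 rad and angle between each of tile_mid, lower_tile_mid, upper_tile_mid's own z axis and vertical below 0.05 rad and horizontal distance between each of lower_tile_mid, upper_tile_mid and rack_seat below 0.01 m and contact force between the fingers and tile below 0.05 N and linear speed of tile below 0.02 m/s); the robot touches nothing.
It fails at once if the tile is squeezed harder than 50 N per jaw (100 N in all from the fingers) (contact force between the fingers and tile above 100 N).
It fails at once if the tile is pressed or knocked against the tray, tin, rack, another tile or the counter with more than 45 N (contact force between tile and tray above 45 N or contact force between tile and tin above 45 N or contact force between tile and rack above 45 N or contact force between tile and upper_tile above 45 N or contact force between tile and lower_tile above 45 N or contact force between tile and table above 45 N).
It fails at once if the tile is dropped: moves faster than 0.4 m/s with no finger on it (contact force between the fingers and tile below 0.01 N and linear speed of tile above 0.4 m/s).
It fails at once if a bystander is moved more than 20 mm (distance of any of sugar_pot, tumbler, pinch_bowl, jar, pepper_mill, timer, spoon from where it was at the start of the episode above 0.02 m).
It also fails if it takes over 72 s, if anything falls off the work surface, if the arm or the gripper's body presses on something with over 40 N, if the wrist force passes 120 N, or if a joint passes its speed limit or range.

## Robot

A 6-joint arm with a two-finger parallel gripper is mounted at the origin on the work surface. World frame = base frame: x ahead of the robot, y to its left, z up, the work surface at z = 0. Lengths are in mm, angles in rad, forces in N, time in s.
With the tool pointing down it reaches from about 275 to 750 mm from the base axis. Payload 10.2 kg.
Tool frame: the origin (TCP) lies at the very end of the fingers, on their centre line; the grasp point (between the pads) lies ctrl.grip_depth behind it (ctrl.grip_depth is the distance from the TCP to the grasp point, in mm); z points along the fingers, y is the direction in which the jaws open and shut (so a half turn about z gives the same grasp; the last joint's range is limited). The gripper opens to 85 mm and grips with 20 to 120 N. Pads are 22 mm wide; open, the fingers measure 114 mm over their backs; the gripper's body (76 mm by 85 mm) begins 54 mm behind the grasp point. The pads swing forward as they close: fully open they stand 13 mm farther back than shut.
Start: joints at [-1.435, 0.313, 1.498, -0, 1.331, -0.223], TCP at [184.342, -491.578, 231.294] pointing down, gripper open.
Joint ranges: [-2.94, 2.94], [-0.97, 2.17], [0.19, 2.56], [-1.23, 4.37], [0.02, 3.11], [-2.88, 2.88]. Speed limits (rad/s): [2.39, 2.39, 3.01, 3.14, 3.14, 3.14].

## Interface

Orientations are given as a unit quaternion [w, x, y, z].
In Python, from rig import telemetry, eyes, ctrl, nets gives the robot as it stands. The module is installed in compiled form; this text tells all that it offers.
- The arm moves only by the tool drive_tool, never from a script. Its argument "series" is text: rows parted by semicolons, each of 7 numbers parted by spaces: the shift along the tool's x, y, z normalised to -1 to 1, where 1 is 0.12 m, then the turn, a rotation vector about the tool's x, y, z normalised to -1 to 1, where 1 is 0.5 rad, then the opening, from 0 (shut) to 1 (fully open). In form: tx ty tz wx wy wz hand; .... A call has 1 to 20 rows; each row is the pose to reach, as a shift and turn from the pose measured when the call began, along the tool's axes at that moment; what a row does not reach only later rows make up. A row lasts 1/10 s, in which the tool goes at most 50 mm and 8.59 degrees, less where a joint would pass 70% of its speed; a pose out of reach is approached as far as the arm can. A call with a number of a shift or a turn outside -1 to 1 is refused whole. A call with a gripper value outside its range is refused whole. The fingers move at their own pace and stop on an object; "newtons" is the grip in N (left out, the last holds). Time passes only in rows, so rows that repeat a pose let the fingers close. It gives the time, the measured TCP pose, the force and the opening at its end, in the units of the state.
- telemetry.sense(): the state, without advancing time (a new reading comes with each control period).
- eyes.capture(name): name is "scene" or "top" or "wrist"; returns a dict with "frame" (400x640x3 uint8, red, green, blue), "fx", "fy", "cx", "cy" (pixels), "view" (4x4, takes a point from world to camera coordinates). Camera axes: x right, y up, looking along -z (the intrinsics and any distortion apply to the point x, -y, -z); pixel columns grow to the right and rows downward; lengths in mm; the calibration is good to about 2 mm. A picture is of the moment at which its call begins. There is no depth.
- ctrl.finish_job(): hands the job in, once; it reports no verdict.
Trained networks look in a picture, given as the dict that the camera call returned (one of the last four; its "shot" number tells which), for a name from the list of things; names that differ only in an ending like _2 or _b are one class to them, and where a whole thing is asked for, a point or a joint stands for the part that bears it (a point fixed in the world has none). Each returns a list of dicts, best first, with "confidence" (0 to 1); they miss things now and then, are a little off and sometimes report something else, mostly with a low value. They report only what shows in the picture. A call takes as long as a camera call. They do not tell look-alikes from the thing itself.
- nets.spot_in(name, picture): "rect" ([left, top, right, bottom] in pixels, round what is visible of it).
The state is a dict: "time_s": time; "joints": joint angles; "dq": joint speeds; "tau": joint torques, N m; "eef_pos": TCP position; "ee_rot": TCP orientation; "force": force on the tool from outside, world axes, zero at the start; "wrist_torque": the same for the moment, N m; "grip_width": opening from 0.0 (shut) to 1.0 (fully open).
Only numpy, scipy, OpenCV 4.12 (cv2) and the standard library are available. Lean on these libraries where they do the work, as an engineer would, in place of code of your own. Each camera call takes 0.05 s, during which the arm holds its last target. There are 200 camera calls.

## Working session

There is one attempt and no reset: what is moved stays moved. The work goes in short steps, Python scripts to look and compute and a tool call to move; the robot and the scene stay as the last step left them, time stands still between calls to the robot, and variables do not carry over. Pictures are saved under pics/ and viewed, about 8 in all and at most 12, crops included, and the job is handed in when it is done.

Besides the shell and the picture viewer there is one more tool, called by a JSON object that holds its "fn" and its "kwargs". drive_tool: Moves the arm, as the interface text tells. Scaled input: -1 to 1 covers 0.12 m each way for a shift and 0.5 rad each way for a turn. Its arguments: {"type":"object","properties":{"series":{"type":"string"},"newtons":{"type":"number"}},"required":["series"]}

```bash
mkdir -p pics
python3 - <<'E'
from rig import telemetry, eyes, ctrl, nets
import cv2,pickle
print(telemetry.sense(), ctrl.grip_depth)
P={}
for n in ("top","scene"):
    p=eyes.capture(n);P[n]=p
    cv2.imwrite(f"pics/{n}0.png",p["frame"][:,:,::-1])
    print(n,p["fx"],p["fy"],p["cx"],p["cy"],p["view"].tolist() if hasattr(p["view"],'tolist') else p["view"],[k for k in p])
    for o in ["tile_mid","tray","tin_top","rack_seat","sugar_pot","tumbler","pinch_bowl","jar","pepper_mill","timer","spoon"]:
        try: print(o,[([round(v) for v in d["rect"]],round(d["confidence"],2)) for d in nets.spot_in(o,p)])
        except Exception as e: print(o,e)
pickle.dump(P,open("P.pkl","wb"))
E
```

```text
{'time_s': 0.0, 'joints': array([-1.43536284e+00,  3.13454207e-01,  1.49842870e+00, -4.70003630e-06,
        1.33098487e+00, -2.23408697e-01]), 'dq': array([-3.97077058e-04,  1.55441796e-03,  6.60930327e-04,  2.74608062e-05,
        8.72243357e-04,  3.66769534e-04]), 'tau': array([-9.07719514e-04, -4.12266576e+01, -2.59746248e+01, -1.81861678e-04,
        4.17100178e-03,  1.90785960e-05]), 'eef_pos': array([ 184.32353696, -491.31173113,  230.73607503]), 'ee_rot': array([-6.37044772e-04,  9.83946870e-01,  1.78460503e-01,  2.57555401e-05]), 'force': array([-0.76841305, -0.04588541,  0.58536269]), 'wrist_torque': array([0.01592041, 0.00516089, 0.02309826]), 'grip_width': 1.0016742989932041} 18.700000000000003
top 438.33843839168713 438.33843839168713 315.4292312416056 192.55938120830697 [[0.0023210773476193183, -0.9996736752387106, 0.025439253815226735, 37.1423311966203], [0.996395803291304, 0.0044690761999613415, 0.08470791309786807, -593.0234294508766], [-0.08479396077211744, 0.02515095212209867, 0.9960810277401777, -1330.2226563823476], [0.0, 0.0, 0.0, 1.0]] ['frame', 'fx', 'fy', 'cx
[... 944 characters left out ...]
81081828, 0.6479403197351329, -1199.1816129995282], [0.0, 0.0, 0.0, 1.0]] ['frame', 'fx', 'fy', 'cx', 'cy', 'view', 'shot']
tile_mid [([335, 156, 366, 184], 0.94), ([381, 129, 413, 154], 0.94)]
tray [([324, 139, 381, 200], 0.8)]
tin_top [([176, 236, 215, 299], 0.76)]
rack_seat [([250, 192, 322, 252], 0.8), ([256, 177, 280, 199], 0.72)]
sugar_pot [([193, 320, 249, 379], 0.86)]
tumbler [([372, 197, 404, 242], 0.8), ([333, 154, 366, 188], 0.53)]
pinch_bowl [([192, 208, 218, 229], 0.59)]
jar [([271, 270, 306, 320], 0.62)]
pepper_mill [([411, 145, 440, 202], 0.87), ([327, 140, 381, 199], 0.53)]
timer [([258, 178, 280, 198], 0.68)]
spoon [([303, 257, 392, 326], 0.78), ([193, 209, 222, 228], 0.72)]
```

```bash
cat > h.py <<'E'
import numpy as np
def world(p,u,v,z):
    V=np.asarray(p["view"]);R=V[:3,:3];t=V[:3,3];C=-R.T@t
    d=R.T@np.array([(u-p["cx"])/p["fx"],-(v-p["cy"])/p["fy"],-1])
    return C+d*(z-C[2])/d[2]
def pix(p,X):
    V=np.asarray(p["view"]);c=V[:3,:3]@np.asarray(X,float)+V[:3,3]
    return p["cx"]+p["fx"]*c[0]/-c[2], p["cy"]-p["fy"]*c[1]/-c[2]
E
python3 - <<'E'
import pickle,cv2
P=pickle.load(open("P.pkl","rb"))
f=P["top"]["frame"][170:255,150:440,::-1]
# two rows: left half, right half
a=cv2.resize(f[:,:145],None,fx=5.5,fy=3.4*5.5/5.5,interpolation=cv2.INTER_CUBIC)
import numpy as np
c1=cv2.resize(P["top"]["frame"][180:250,150:295,::-1],None,fx=4,fy=4,interpolation=cv2.INTER_CUBIC)
c2=cv2.resize(P["top"]["frame"][175:245,295:440,::-1],None,fx=4,fy=4,interpolation=cv2.INTER_CUBIC)
cv2.imwrite("pics/a.png",np.vstack([c1,c2]))
E
```

```text
(no output)
```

View pics/a.png

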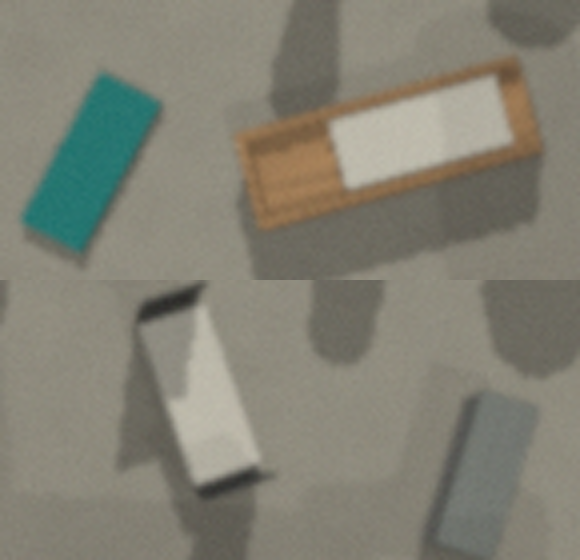

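View pics/scene0.png

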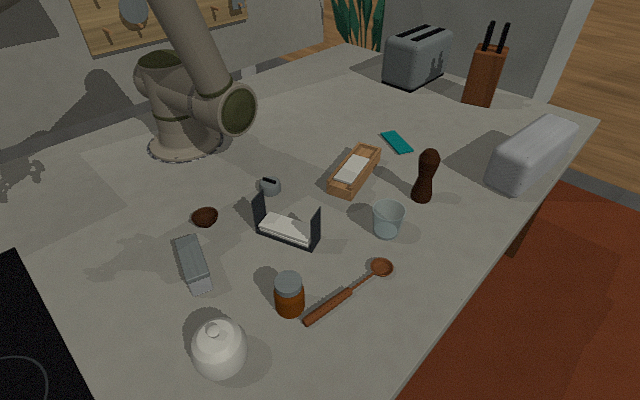

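The crop shows the turquoise decoy at left, and the tray at (390,145) with its walled end left and its open end right, toward −y. The white tile sits at (425,130), the rack at (200,390) and the tin at (487,475). The scene picture agrees with this. Next I measure poses.

```bash
cat >> h.py <<'E'
import cv2
def rect(p,mask,z,roi=None):
    m=np.zeros(mask.shape,np.uint8)
    l,t,r,b=roi or (0,0,640,400); m[t:b,l:r]=mask[t:b,l:r]
    n,L,S,_=cv2.connectedComponentsWithStats(m)
    k=1+np.argmax(S[1:,4]); v,u=np.nonzero(L==k)
    # all pixel corners -> world plane -> minAreaRect
    W=np.array([world(p,a,b,z)[:2] for a,b in zip(u+0.,v+0.)],np.float32)
    (c,s,a)=cv2.minAreaRect(W); 
    s=np.array(s)
    if s[0]<s[1]: a+=90; s=s[::-1]
    a=(a+90)%180-90
    return np.round(c,1),np.round(s,1),round(float(a),2),int(S[k,4]),W.mean(0).round(1)
E
python3 - <<'E'
from h import *
import pickle
p=pickle.load(open("P.pkl","rb"))["top"]
f=p["frame"];hsv=cv2.cvtColor(f,cv2.COLOR_RGB2HSV);H,S,V=[hsv[...,i].astype(int) for i in range(3)]
for u,v in [(256,210),(265,205),(220,225),(416,225),(345,200),(350,216),(300,230),(320,200)]: print((u,v),hsv[v,u])
wood=(S>80)&(H<25)
white=(S<45)&(V>165)
print("tray",rect(p,wood,48,(205,185,292,243)))
print("tile",rect(p,(S<60)&(V>150),48,(205,185,292,243)))
print("rack",rect(p,(V>150)&(S<60),36,(325,175,365,232)))
print("tin",rect(p,(H>75)&(S>12),60,(400,200,432,247)))
print(world(p,209,0,0)[:0])
# tray outline corners by picked pixels (crop/4+150,180)
for n,(x,y),z in [("trayBL",(237,136),48),("trayTR",(517,58),48),("trayBR",(543,152),48),("trayTL... bl",(263,230),48)]:
    print(n,world(p,x/4+150,y/4+180,z).round(1))
for n,(x,y) in [("t1",(330,124)),("t2",(498,76)),("t3",(514,146)),("t4",(348,189))]: print(n,world(p,x/4+150,y/4+180,48).round(1))
for n,(x,y) in [("tin",(483,390)),("",(540,407)),("",(490,558)),("",(436,540))]: print(n,world(p,x/4+295,(y-280)/4+175,60).round(1))
for n,(x,y) in [("rack",(140,325)),("",(205,305)),("",(262,460)),("",(195,487))]: print(n,world(p,x/4+295,(y-280)/4+175,36).round(1))
E
```

```text
(256, 210) [ 24  26 189]
(265, 205) [ 24  22 177]
(220, 225) [ 16 119 152]
(416, 225) [ 48  11 115]
(345, 200) [ 22  26 188]
(350, 216) [ 25  26 176]
(300, 230) [ 23  31 132]
(320, 200) [ 21  34 141]
tray (array([521.4, 246.4]), array([220.3,  77.2]), -74.0, 995, array([513.7, 268.5], dtype=float32))
tile (array([529.4, 223. ]), array([131.3,  54.1]), -74.25, 769, array([529.3, 223.4], dtype=float32))
rack (array([560.5, -51.1]), array([127. ,  55.7]), 19.57, 569, array([550.4, -58.9], dtype=float32))Traceback (most recent call last):
  File "<stdin>", line 11, in <module>
  File "h.py", line 14, in rect
    k=1+np.argmax(S[1:,4]); v,u=np.nonzero(L==k)
        ~~~~~~~~~^^^^^^^^^
    return _wrapfunc(a, 'argmax', axis=axis, out=out, **kwds)
    return bound(*args, **kwds)
ValueError: attempt to get argmax of an empty sequence
```

Run:
```python
from h import *
import pickle
p=pickle.load(open("P.pkl","rb"))["top"]
f=p["frame"];hsv=cv2.cvtColor(f,cv2.COLOR_RGB2HSV);H,S,V=[hsv[...,i].astype(int) for i in range(3)]
print(hsv[225,405:430].tolist())
for s in (18,22): print("tin",rect(p,cv2.medianBlur(((S<s)&(V>90)).astype(np.uint8),3),60,(400,195,435,250)))
for n,(x,y) in [("tin",(483,390)),("",(540,407)),("",(490,558)),("",(436,540))]: print(n,world(p,x/4+295,(y-280)/4+175,60).round(1))
for n,(x,y) in [("rack",(140,325)),("",(205,305)),("",(262,460)),("",(195,487))]: print(n,world(p,x/4+295,(y-280)/4+175,36).round(1))
for z in(0,):
  for o,(l,t,r,b),h in [("sugar",(420,140,454,176),60),("tumb",(277,137,301,163),70),("bowl",(370,250,391,270),25),("jar",(373,147,396,169),80),("mill",(217,141,242,165),100),("timer",(308,245,326,267),35),("spoon",(312,126,390,143),10)]:
    print(o,world(p,(l+r)/2,(t+b)/2,h).round())
```

```text
[[21, 18, 98], [13, 20, 90], [30, 14, 89], [53, 10, 101], [53, 9, 115], [48, 11, 119], [48, 11, 121], [40, 7, 117], [47, 19, 122], [39, 15, 117], [50, 19, 121], [48, 11, 115], [45, 13, 117], [56, 15, 122], [48, 11, 117], [60, 7, 117], [43, 15, 119], [47, 19, 119], [34, 15, 119], [30, 21, 124], [28, 27, 134], [21, 35, 144], [28, 33, 140], [25, 30, 143], [23, 29, 140]]
tin (array([ 498.4, -260.1]), array([120.9,  50.4]), -19.53, 612, array([ 498.4, -261.6], dtype=float32))
tin (array([ 499.4, -259. ]), array([123.4,  57.1]), -18.47, 681, array([ 498.4, -261.8], dtype=float32))
tin [ 561.1 -263.3   60. ]
 [ 548.4 -306.4   60. ]
 [ 435.  -266.4   60. ]
 [ 448.3 -225.9   60. ]
rack [611.6  -5.3  36. ]
 [627.3 -55.4  36. ]
 [508.4 -98.6  36. ]
 [487.7 -47.2  36. ]
sugar [ 697. -331.   60.]
tumb [717. 120.  70.]
bowl [ 387. -161.   25.]
jar [ 693. -166.   80.]
mill [702. 293. 100.]
timer [399.  34.  35.]
spoon [779. -73.  10.]
```

```bash
cat >> h.py <<'E'
from scipy.spatial.transform import Rotation as Rot
def tool(s):
    q=s["ee_rot"]; return np.asarray(s["eef_pos"]),Rot.from_quat([q[1],q[2],q[3],q[0]]).as_matrix()
def goto(s,X,yaw=None):
    """normalised shift from state s to world X, turn to tool-down with x axis at yaw deg (mod 180 nearest)"""
    p,R=tool(s); d=R.T@(np.asarray(X,float)-p)/120
    cur=np.degrees(np.arctan2(R[1,0],R[0,0]))
    y=cur if yaw is None else yaw+180*round((cur-yaw)/180)
    a=np.radians(y);T=np.array([[np.cos(a),np.sin(a),0],[np.sin(a),-np.cos(a),0],[0,0,-1]]).T.T
    w=Rot.from_matrix(R.T@T).as_rotvec()/0.5
    print("pos",p.round(1),"yaw",cur.round(2),"shift",d.round(4),"turn",w.round(4))
E
python3 - <<'E'
from h import *
from rig import *
s=telemetry.sense();c=eyes.capture("wrist");V=np.asarray(c["view"]);R=V[:3,:3]
print("cam",(-R.T@V[:3,3]).round(1),"look",(-R[2]).round(3),"right",R[0].round(3),c["fx"],c["cx"],c["cy"])
print("centre hits",world(c,320,200,50).round(), world(c,0,0,50).round(), world(c,639,399,50).round())
goto(s,[470,-270,230],-19)
goto(s,[521,246,230],16)
E
```

```text
cam [ 250.9 -466.7  374.2] look [-0.261 -0.098 -0.96 ] right [ 0.351 -0.937 -0.   ] 280.30860198109946 321.0791464138738 201.46691456007161
centre hits [ 164. -498.   50.] [ 246. -127.   50.] [   40. -1059.    50.]
pos [ 184.3 -491.6  231.3] yaw 20.56 shift [ 2.8773 -0.8932  0.0109] turn [ 1.0000e-04 -0.0000e+00  1.3807e+00]
pos [ 184.3 -491.6  231.3] yaw 20.56 shift [ 4.785  -4.7702  0.0107] turn [ 1.00e-04 -0.00e+00  1.59e-01]
```

{"fn": "drive_tool", "kwargs": {"series": "0.957 -0.954 0 0 0 0 0;0.957 -0.954 0 0 0 0 0;0.957 -0.954 0 0 0 0 0;0.957 -0.954 0 0 0 0 0;0.957 -0.954 0 0 0 0 0;0.957 -0.954 0 0 0 0 0", "newtons": 20}}

```text
time_s: 1.85
eef_pos: [251.5, -345.0, 231.5]
ee_rot: [0.0, 0.984, 0.178, -0.0]
force: [-0.7, 0.2, -1.1]
grip_width: 0.002
```

{"fn": "drive_tool", "kwargs": {"series": "0.957 -0.7 0 0 0 0 0;0.957 -0.7 0 0 0 0 0;0.957 -0.7 0 0 0 0 0;0.957 -0.7 0 0 0 0 0;0.957 -0.7 0 0 0 0 0;0.957 -0.7 0 0 0 0 0"}}

```text
time_s: 2.45
eef_pos: [329.1, -227.5, 231.2]
ee_rot: [0.0, 0.984, 0.177, -0.0]
force: [0.0, -0.6, -0.1]
grip_width: -0.001
```

Run:
```python
from h import *
from rig import *
import pickle
s=telemetry.sense();c=eyes.capture("wrist")
pickle.dump((s,c),open("W1.pkl","wb"));cv2.imwrite("pics/w1.png",c["frame"][:,:,::-1])
print(s["eef_pos"],s["time_s"])
for n,X in [("tin",(498,-263,60)),("rack",(560,-51,36)),("tray",(521,246,48))]: print(n,np.round(pix(c,X)))
```

```text
[ 329.1282113  -227.4521422   231.23006841] 2.45
tin [413.  42.]
rack [ 232. -106.]
tray [-126. -218.]
```

View pics/w1.png

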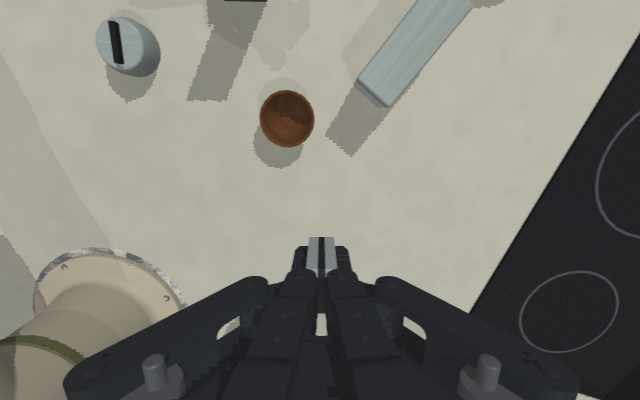

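The wrist view looks ahead of the fingers, with the tin at (415,45) cut off and the rack out of frame. One step on, both should be visible.

{"fn": "drive_tool", "kwargs": {"series": "0.81 -0.47 0 0 0 0 0;0.81 -0.47 0 0 0 0 0;0.81 -0.47 0 0 0 0 0;0.81 -0.47 0 0 0 0 0;0.81 -0.47 0 0 0 0 0"}}

```text
time_s: 3.0
eef_pos: [399.9, -141.9, 231.0]
ee_rot: [0.0, 0.984, 0.177, -0.001]
force: [-0.2, -0.7, -0.8]
grip_width: -0.002
```

Run:
```python
from h import *
from rig import *
import pickle
s=telemetry.sense();c=eyes.capture("wrist")
pickle.dump((s,c),open("W2.pkl","wb"));cv2.imwrite("pics/w2.png",c["frame"][:,:,::-1])
print(s["eef_pos"],s["time_s"])
goto(s,[521,246,200],16)
for n,X in [("tin",(498,-263,60)),("rack",(560,-51,36)),("tray",(521,246,48))]: print(n,np.round(pix(c,X)))
```

```text
[ 399.9124624  -141.91998572  230.97308064] 3.0
pos [ 399.9 -141.9  231. ] yaw 20.35 shift [ 2.0703 -2.6803  0.2543] turn [0.0012 0.0023 0.1517]
tin [456. 140.]
rack [293.  10.]
tray [-22. -77.]
```

View pics/w2.png

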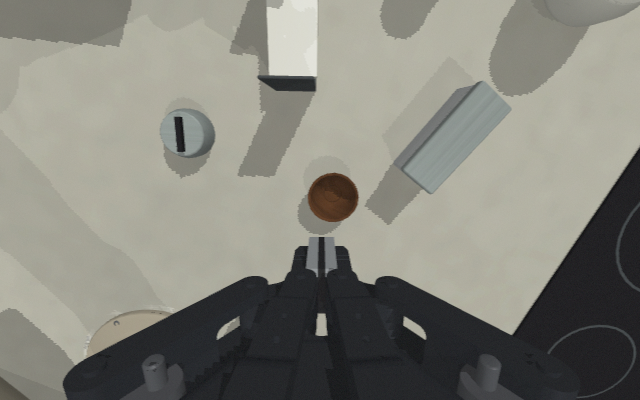

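{"fn": "drive_tool", "kwargs": {"series": "0.475 -0.8 0 0 0 -1 0;0.475 -0.8 0 0 0 -1 0;0.475 -0.8 0 0 0 -1 0;0.475 -0.8 0 0 0 -1 0;0.475 -0.8 0 0 0 -1 0;0.475 -0.8 0 0 0 -1 0"}}

```text
time_s: 3.65
eef_pos: [419.8, -33.3, 230.9]
ee_rot: [0.0, 0.911, 0.413, -0.001]
force: [-0.3, -0.1, -0.0]
grip_width: 0.001
```

{"fn": "drive_tool", "kwargs": {"series": "0.91 -0.35 0 0 0 -1 0;0.91 -0.35 0 0 0 -1 0;0.91 -0.35 0 0 0 -1 0;0.91 -0.35 0 0 0 -1 0;0.91 -0.35 0 0 0 -1 0;0.91 -0.35 0 0 0 -1 0"}}

```text
time_s: 4.25
eef_pos: [460.2, 75.6, 230.8]
ee_rot: [0.0, 0.782, 0.624, -0.001]
force: [0.2, 0.1, 0.3]
grip_width: -0.002
```

{"fn": "drive_tool", "kwargs": {"series": "0.967 0.13 0 0 0 -1 0;0.967 0.13 0 0 0 -1 0;0.967 0.13 0 0 0 -1 0;0.967 0.13 0 0 0 -1 0;0.967 0.13 0 0 0 -1 0;0.967 0.13 0 0 0 -1 0;0.967 0.13 0 0 0 -1 0"}}

```text
time_s: 4.95
eef_pos: [501.2, 184.6, 230.8]
ee_rot: [0.0, 0.604, 0.797, -0.001]
force: [-0.2, -0.0, -0.6]
grip_width: -0.002
```

Run:
```python
from h import *
from rig import *
import pickle
s=telemetry.sense();c=eyes.capture("wrist")
pickle.dump((s,c),open("W3.pkl","wb"))
print(s["eef_pos"],s["time_s"],s["joints"].round(2))
goto(s,[501.8,314.6,80],106)
hsv=cv2.cvtColor(c["frame"],cv2.COLOR_RGB2HSV);H,S,V=[hsv[...,i].astype(int) for i in range(3)]
img=c["frame"][:,:,::-1].copy()
def T(a,b):return np.array([521.4-.276*a-.961*b,246.4+.961*a-.276*b])
for a,b,z in [(-110,38,48),(-110,-38,48),(110,38,48),(110,-38,48),(40.3,27,48),(40.3,-27,48)]:
    u=pix(c,[*T(a,b),z]);cv2.circle(img,(int(u[0]),int(u[1])),2,(0,0,255),-1)
cv2.imwrite("pics/w3.png",img)
for w in ((S>80)&(H<25),):
    try: print("tray",rect(c,w.astype(np.uint8),48))
    except Exception as e: print(e)
```

```text
[501.22419911 184.58670496 230.78316338] 4.95 [ 0.13  0.33  1.47 -0.    1.34 -0.14]
pos [501.2 184.6 230.8] yaw 105.67 shift [1.0431 0.2983 1.2552] turn [-0.0018  0.0019 -0.0117]
tray (array([522.1, 247.5]), array([218.6,  75.8]), -74.1, 7950, array([512.2, 281.4], dtype=float32))
```

View pics/w3.png

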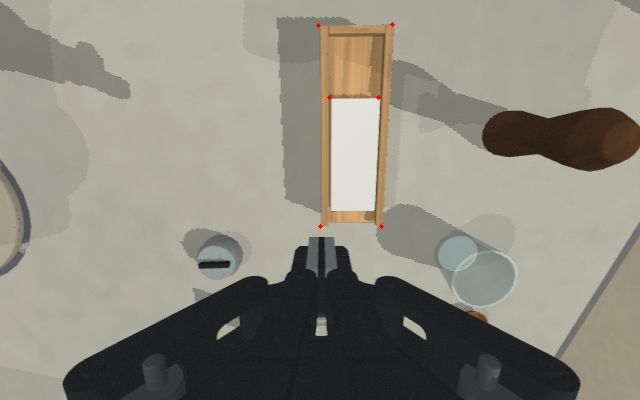

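The drawn corners fall on the tray and tile to 1–2 px. Wrist and top agree to about 1 mm on the tray: (521.8, 247.0), axis 105.95°. The tile front is near (355,211). Next I move behind the tile.

{"fn": "drive_tool", "kwargs": {"series": "1 0.28 0.5 0 0 -0.01 0;1 0.28 0.9 0 0 -0.01 0;1 0.28 0.9 0 0 -0.01 0;1 0.28 0.9 0 0 -0.01 0;1 0.28 0.9 0 0 -0.01 0;1 0.28 0.9 0 0 -0.01 0"}}

```text
time_s: 5.6
eef_pos: [501.9, 308.4, 124.1]
ee_rot: [0.001, 0.602, 0.798, 0.0]
force: [-0.0, 0.7, 0.3]
grip_width: 0.002
```

Run:
```python
from h import *
from rig import *
import pickle
_,c=pickle.load(open("W3.pkl","rb"))
hsv=cv2.cvtColor(c["frame"],cv2.COLOR_RGB2HSV);H,S,V=[hsv[...,i].astype(int) for i in range(3)]
print("tile",rect(c,((S<60)&(V>195)).astype(np.uint8),48,(322,60,384,228)))
s=telemetry.sense();goto(s,[502,316.2,42],105.95)
_,c=pickle.load(open("W2.pkl","rb"))
hsv=cv2.cvtColor(c["frame"],cv2.COLOR_RGB2HSV);H,S,V=[hsv[...,i].astype(int) for i in range(3)]
print(hsv[140,440:470:6].tolist(),hsv[200,480].tolist())
m=((H>80)&(H<120)&(S>15)).astype(np.uint8)
print("tin",rect(c,m,60,(380,70,530,210)))
# corner picks lid
for u in [(484,81),(511,110),(432,193),(403,163)]: print(world(c,*u,60).round(1))
for u in [(267,0),(267,75),(318,0),(316,75)]: print("rk",world(c,*u,36).round(1))
```

```text
tile (array([529.7, 223.3]), array([128.5,  52.6]), -74.31, 5091, array([528.9, 226.2], dtype=float32))
pos [501.9 308.4 124.1] yaw 105.93 shift [0.0631 0.018  0.6841] turn [ 0.002   0.0023 -0.0006]
[[75, 14, 149], [80, 10, 151], [75, 10, 148], [75, 14, 151], [79, 13, 153]] [30, 20, 177]
tin (array([ 513.6, -252.1]), array([1.1, 1. ]), -69.69, 3, array([ 513.5, -252.3], dtype=float32))
[ 561.5 -262.2   60. ]
[ 546.3 -303.5   60. ]
[ 435.  -265.7   60. ]
[ 455.  -219.5   60. ]
rk [559.1 -23.2  36. ]
rk [490.6 -44.4  36. ]
rk [577.5 -72.8  36. ]
rk [509.5 -95.4  36. ]
```

{"fn": "drive_tool", "kwargs": {"series": "0.063 0.018 0.3 0 0 0 0;0.063 0.018 0.5 0 0 0 0;0.063 0.018 0.62 0 0 0 0;0.063 0.018 0.68 0 0 0 0;0.063 0.018 0.68 0 0 0 0;0.063 0.018 0.68 0 0 0 0"}}

```text
time_s: 6.2
eef_pos: [502.9, 316.2, 43.9]
ee_rot: [0.001, 0.602, 0.798, 0.001]
force: [0.2, 0.6, 0.7]
grip_width: -0.0
```

{"fn": "drive_tool", "kwargs": {"series": "-0.04 0 0 0 0 0 0;-0.08 0 0 0 0 0 0;-0.12 0 0 0 0 0 0;-0.16 0 0 0 0 0 0;-0.2 0 0 0 0 0 0;-0.24 0 0 0 0 0 0;-0.28 0 0 0 0 0 0;-0.32 0 0 0 0 0 0;-0.36 0 0 0 0 0 0;-0.4 0 0 0 0 0 0;-0.44 0 0 0 0 0 0;-0.48 0 0 0 0 0 0;-0.52 0 0 0 0 0 0;-0.54 0 0 0 0 0 0;-0.55 0 0 0 0 0 0;-0.55 0 0 0 0 0 0"}}

```text
time_s: 7.8
eef_pos: [521.0, 252.4, 43.9]
ee_rot: [0.001, 0.602, 0.798, 0.001]
force: [-0.6, -0.3, 0.1]
grip_width: -0.001
```

```bash
cat >> h.py <<'E'
def tray(X): d=np.asarray(X)[:2]-[521.8,247.0]; return (d@[-.2748,.9615]).round(1),(d@[-.9615,-.2748]).round(1)
def white(c,z,roi,v=195):
    hsv=cv2.cvtColor(c["frame"],cv2.COLOR_RGB2HSV).astype(int)
    return rect(c,((hsv[...,1]<60)&(hsv[...,2]>v)).astype(np.uint8),z,roi)
E
python3 - <<'E'
from h import *
from rig import *
s=telemetry.sense();print(s["force"],s["time_s"]);goto(s,[502,316.2,42],105.95);print(tray(s["eef_pos"]))
c=eyes.capture("top");r=white(c,48,(205,185,320,243),150);print("top",r,tray(r[0]))
c=eyes.capture("wrist");cv2.imwrite("pics/w4.png",c["frame"][:,:,::-1])
E
```

```text
[-0.58159606 -0.25924816  0.1222065 ] 7.8
pos [521.  252.4  43.9] yaw 105.91 shift [ 0.5543 -0.0063  0.015 ] turn [ 0.006   0.0026 -0.0015]
(np.float64(5.5), np.float64(-0.7))
top (array([547.3, 163.8]), array([101.6,  57.3]), -75.25, 567, array([546.6, 160.3], dtype=float32)) (np.float64(-87.0), np.float64(-1.7))
```

{"fn": "drive_tool", "kwargs": {"series": "-0.03 0 0 0 0 0 0;-0.07 0 0 0 0 0 0;-0.11 0 0 0 0 0 0;-0.15 0 0 0 0 0 0;-0.18 0 0 0 0 0 0;-0.195 0 0 0 0 0 0;-0.2 0 0 0 0 0 0;-0.2 0 0 0 0 0 0"}}

```text
time_s: 8.7
eef_pos: [527.5, 229.4, 43.8]
ee_rot: [0.001, 0.602, 0.798, 0.001]
force: [-0.2, 0.5, 0.0]
grip_width: 0.0
```

{"fn": "drive_tool", "kwargs": {"series": "0.05 0 0 0 0 0 0;0.08 0 0 0 0 0 0;0.08 0 -0.3 0 0 0 0;0.08 0 -0.7 0 0 0 0;0.08 0 -0.9 0 0 0 0;0.08 0 -0.9 0 0 0 0.8"}}

```text
time_s: 9.3
eef_pos: [525.9, 239.5, 155.6]
ee_rot: [0.004, 0.602, 0.798, 0.003]
force: [0.1, -0.0, 0.1]
grip_width: 0.156
```

{"fn": "drive_tool", "kwargs": {"series": "-0.4 0 0 0 0 0 0.9;-0.8 0 -0.1 0 0 0 0.9;-1 0 -0.1 0 0 0 0.9;-1 0 -0.1 0 0 0 0.9;-1 0 -0.1 0 0 0 0.9"}}

```text
time_s: 9.8
eef_pos: [558.3, 124.4, 166.9]
ee_rot: [0.003, 0.602, 0.798, 0.003]
force: [-0.5, 0.9, 0.2]
grip_width: 0.899
```

{"fn": "drive_tool", "kwargs": {"series": "-0.4 0 0 0 0 0 0.9;-0.8 0 0 0 0 0 0.9;-0.8 0 0 0 0 0 0.9;-0.8 0 0 0 0 0 0.9"}}

```text
time_s: 10.2
eef_pos: [584.3, 32.9, 166.3]
ee_rot: [0.002, 0.602, 0.798, 0.003]
force: [0.5, 0.2, -0.2]
grip_width: 0.9
```

Run:
```python
from h import *
from rig import *
s=telemetry.sense();print(s["force"],s["time_s"],s["grip_width"]);print(tray(s["eef_pos"]))
c=eyes.capture("wrist");cv2.imwrite("pics/w4.png",c["frame"][:,:,::-1])
r=white(c,48,(280,20,384,228));print(r,tray(r[0]))
c=eyes.capture("top");r=white(c,48,(205,185,320,243),150);print("top",r,tray(r[0]))
goto(s,[557.5,122,25],105.95)
```

```text
[ 0.48891828  0.21784577 -0.19100346] 10.2 0.8999602771197696
(np.float64(-223.1), np.float64(-1.3))
(array([554.9, 135.4]), array([85.4, 53.1]), -74.13, 6738, array([554.3, 137.3], dtype=float32)) (np.float64(-116.4), np.float64(-1.2))
top (array([547.1, 160.5]), array([121.9,  54.7]), -73.15, 664, array([547. , 164.6], dtype=float32)) (np.float64(-90.1), np.float64(-0.6))
pos [584.3  32.9 166.3] yaw 105.92 shift [ 0.7758 -0.0195  1.1768] turn [ 0.0144  0.0005 -0.001 ]
```

View pics/w4.png

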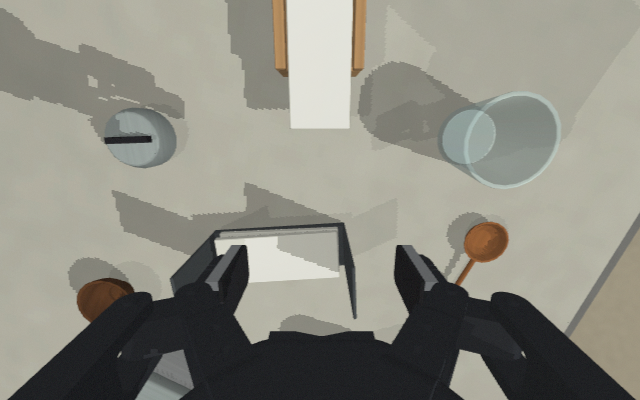

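The tile now sticks out with its front end at (320,128), about 49 mm past the edge, and lies straight. Going to grip its end.

{"fn": "drive_tool", "kwargs": {"series": "0.4 -0.01 0 0.014 0 0 0.9;0.77 -0.015 0.2 0.014 0 0 0.9;0.77 -0.015 0.5 0.014 0 0 0.9;0.77 -0.015 0.5 0.014 0 0 0.9;0.77 -0.015 0.5 0.014 0 0 0.9"}}

```text
time_s: 10.8
eef_pos: [557.3, 122.9, 107.2]
ee_rot: [0.0, 0.601, 0.799, 0.0]
force: [0.8, -0.1, 0.5]
grip_width: 0.9
```

Run:
```python
from h import *
from rig import *
s=telemetry.sense();print(tray(s["eef_pos"]),s["time_s"])
goto(s,[558.6,122.3,22],105.95)
```

```text
(np.float64(-129.1), np.float64(-0.1)) 10.8
pos [557.3 122.9 107.2] yaw 106.09 shift [-0.0075  0.0084  0.7102] turn [0.0008 0.0009 0.005 ]
```

{"fn": "drive_tool", "kwargs": {"series": "-0.008 0.008 0.25 0 0 0.005 0.9;-0.008 0.008 0.5 0 0 0.005 0.9;-0.008 0.008 0.65 0 0 0.005 0.9;-0.008 0.008 0.71 0 0 0.005 0.9;-0.008 0.008 0.71 0 0 0.005 0.9;-0.008 0.008 0.71 0 0 0.005 0.9", "newtons": 22}}

```text
time_s: 11.4
eef_pos: [559.7, 122.1, 23.7]
ee_rot: [0.001, 0.602, 0.798, 0.001]
force: [-1.3, -0.2, 0.5]
grip_width: 0.904
```

{"fn": "drive_tool", "kwargs": {"series": "0 0 0 0 0 0 0.8;0 0 0 0 0 0 0.75;0 0 0 0 0 0 0.7;0 0 0 0 0 0 0.66;0 0 0 0 0 0 0.62;0 0 0 0 0 0 0.58;0 0 0 0 0 0 0.54;0 0 0 0 0 0 0.5;0 0 0 0 0 0 0.4;0 0 0 0 0 0 0.3;0 0 0 0 0 0 0.3"}}

```text
time_s: 12.5
eef_pos: [559.7, 122.0, 23.8]
ee_rot: [0.001, 0.602, 0.798, 0.001]
force: [-2.7, -1.7, 4.5]
grip_width: 0.626
```

Run:
```python
from h import *
from rig import *
s=telemetry.sense();print(tray(s["eef_pos"]),s["time_s"],s["grip_width"],s["force"],s["wrist_torque"])
goto(s,[558.6,122.3,22],105.95)
c=eyes.capture("wrist");r=white(c,48,(250,0,400,300));print(r,tray(r[0]));cv2.imwrite("pics/w5.png",c["frame"][:,:,::-1])
```

```text
(np.float64(-130.6), np.float64(-2.1)) 12.5 0.625582894232763 [-2.67416376 -1.67418263  4.53944711] [-0.16325886  0.37118836  0.08048689]
pos [559.7 122.   23.8] yaw 105.94 shift [ 0.0045 -0.008   0.0149] turn [ 0.006   0.0026 -0.0004]
(array([541.3, 183. ]), array([74.8, 53. ]), -73.15, 20270, array([540.5, 191.8], dtype=float32)) (np.float64(-66.9), np.float64(-1.2))
```

{"fn": "drive_tool", "kwargs": {"series": "0 0 -0.01 0 0 0 0.3;0 0 -0.03 0 0 0 0.3;0 0 -0.06 0 0 0 0.3;0 0 -0.1 0 0 0 0.3;0 0 -0.16 0 0 0 0.3;0 0 -0.24 0 0 0 0.3;0 0 -0.35 0 0 0 0.3;0 0 -0.5 0 0 0 0.3;0 0 -0.65 0 0 0 0.3;0 0 -0.8 0 0 0 0.3;0 0 -0.9 0 0 0 0.3;0 0 -0.9 0 0 0 0.3"}}

```text
time_s: 13.75
eef_pos: [560.1, 122.1, 133.9]
ee_rot: [0.003, 0.602, 0.798, 0.002]
force: [-0.9, 0.2, -1.4]
grip_width: 0.627
```

Run:
```python
from h import *
from rig import *
s=telemetry.sense();print(tray(s["eef_pos"]),s["time_s"],s["grip_width"],s["force"],s["wrist_torque"])
goto(s,[558.6,122.3,22],105.95)
c=eyes.capture("wrist");a=c["frame"][0:300,160:480,::-1]
d=eyes.capture("scene");print(pix(d,[545,170,150]))
u,v=map(int,pix(d,[545,170,150])); b=cv2.resize(d["frame"][max(v-60,0):v+60,u-64:u+64,::-1],(320,300),interpolation=cv2.INTER_CUBIC)
cv2.imwrite("pics/w5.png",np.hstack([a,b]))
```

```text
(np.float64(-130.6), np.float64(-2.5)) 13.75 0.6268954486276341 [-0.92957617  0.21765374 -1.40927985] [-0.05460762  0.00470799 -0.02483308]
pos [560.1 122.1 133.9] yaw 105.94 shift [ 0.0068 -0.0179  0.9323] turn [ 0.013   0.0044 -0.0002]
(np.float64(346.0262808500801), np.float64(145.96325303906312))
```

View pics/w5.png

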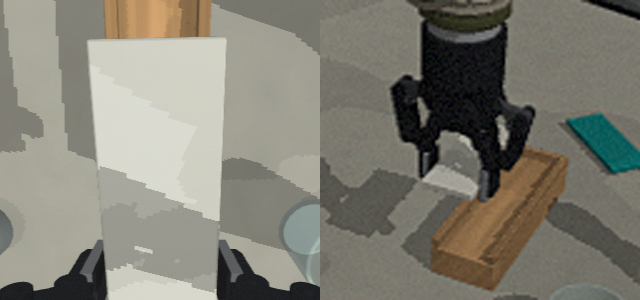

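The tile is held and roughly level, far end drooping perhaps 3–4°. Lateral precision on the tin matters because the fingers straddle the lid, so I refine the tin pose from the earlier wrist shot.

Run:
```python
from h import *
import pickle
_,c=pickle.load(open("W2.pkl","rb"))
f=c["frame"][65:210,370:530]
cv2.imwrite("pics/t.png",cv2.resize(f[:,:,::-1],None,fx=4,fy=4,interpolation=cv2.INTER_CUBIC))
lab=cv2.cvtColor(cv2.GaussianBlur(c["frame"],(0,0),1),cv2.COLOR_RGB2LAB).astype(int)
for v,u0 in [(140,395),(120,415),(160,400)]:
    print(v,[(u,*lab[v,u]) for u in range(u0,u0+95,5)])
```

```text
140 [(395, np.int64(173), np.int64(126), np.int64(135)), (400, np.int64(173), np.int64(126), np.int64(135)), (405, np.int64(174), np.int64(126), np.int64(135)), (410, np.int64(166), np.int64(127), np.int64(134)), (415, np.int64(124), np.int64(127), np.int64(128)), (420, np.int64(128), np.int64(127), np.int64(129)), (425, np.int64(110), np.int64(126), np.int64(129)), (430, np.int64(142), np.int64(125), np.int64(129)), (435, np.int64(157), np.int64(124), np.int64(129)), (440, np.int64(156), np.int64(125), np.int64(129)), (445, np.int64(159), np.int64(124), np.int64(129)), (450, np.int64(157), np.int64(124), np.int64(129)), (455, np.int64(153), np.int64(124), np.int64(129)), (460, np.int64(157), np.int64(124), np.int64(129)), (465, np.int64(156), np.int64(125), np.int64(129)), (470, np.int64(154), np.int64(125), np.int64(129)), (475, np.int64(157), np.int64(124), np.int64(129)), (480, np.int64(156), np.int64(124), np.int64(130)), (485, np.int64(181), np.int64(125), np.int64(136))]
120 [(415, np.int64(173), np.int64(127), np.int64(134)), (420, np.int64(173), np.int64(126), np.int64(135))
[... 1178 characters left out ...]
64(123), np.int64(129)), (430, np.int64(159), np.int64(124), np.int64(130)), (435, np.int64(157), np.int64(123), np.int64(129)), (440, np.int64(158), np.int64(124), np.int64(129)), (445, np.int64(158), np.int64(125), np.int64(129)), (450, np.int64(156), np.int64(124), np.int64(129)), (455, np.int64(159), np.int64(124), np.int64(129)), (460, np.int64(158), np.int64(125), np.int64(129)), (465, np.int64(177), np.int64(126), np.int64(135)), (470, np.int64(185), np.int64(126), np.int64(135)), (475, np.int64(185), np.int64(125), np.int64(135)), (480, np.int64(185), np.int64(126), np.int64(135)), (485, np.int64(185), np.int64(126), np.int64(135)), (490, np.int64(184), np.int64(126), np.int64(135))]
```

View pics/t.png

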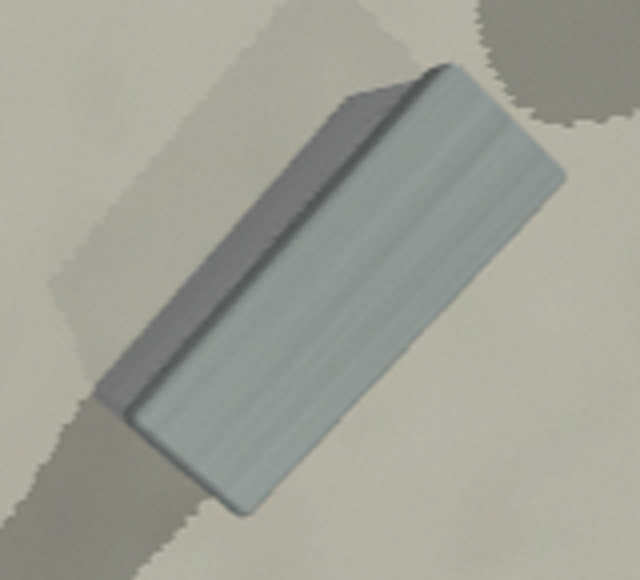

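Clear view of the lid, crop corners (455,65), (567,177), (245,515), (132,413). Fitting it, and the visible rack tile, the same way.

Run:
```python
from h import *
import pickle
from rig import telemetry
_,c=pickle.load(open("W2.pkl","rb"))
lab=cv2.cvtColor(cv2.GaussianBlur(c["frame"],(0,0),1),cv2.COLOR_RGB2LAB).astype(int)
for lo in(112,130,145): print("tin",rect(c,((lab[...,0]>lo)&(lab[...,2]<132)&(lab[...,1]<126)).astype(np.uint8),60,(380,70,530,210)))
# W4-time image of the rack, angle via corner picks is enough; tin corners:
P=[world(c,370+x/4,65+y/4,60)[:2] for x,y in [(450,62),(570,177),(245,518),(129,413)]]
print(np.round(P,1),np.mean(P,0).round(1))
s=telemetry.sense();print(s["time_s"])
a=np.radians(160.5)
goto(s,[*(np.array([499,-263])-36.6*np.array([np.cos(a),np.sin(a)])),134],160.5)
```

```text
tin (array([ 497.6, -262. ]), array([121.5,  46.8]), -18.61, 4776, array([ 500.2, -262.5], dtype=float32))
tin (array([ 497.6, -262.6]), array([121.4,  46.3]), -17.82, 4625, array([ 500.5, -263.3], dtype=float32))
tin (array([ 497.8, -263.2]), array([120.9,  45.5]), -17.68, 4466, array([ 500.8, -264. ], dtype=float32))
[[ 561.4 -260.5]
 [ 547.5 -304.6]
 [ 433.1 -265.7]
 [ 449.3 -221.3]] [ 497.8 -263. ]
13.85
pos [559.1 122.1 131.6] yaw 105.94 shift [-3.1249 -1.1142 -0.0196] turn [ 0.0038  0.0047 -1.9046]
```

{"fn": "drive_tool", "kwargs": {"series": "-0.09 -0.02 -0.05 0 0 0 0.3;-0.22 -0.06 -0.12 0 0 0 0.3;-0.4 -0.11 -0.2 0 0 0 0.3;-0.57 -0.16 -0.28 0 0 0 0.3;-0.73 -0.21 -0.33 0 0 0 0.3;-0.84 -0.24 -0.33 0 0 0 0.3;-0.88 -0.25 -0.33 0 0 0 0.3;-0.88 -0.25 -0.33 0 0 0 0.3"}}

```text
time_s: 14.65
eef_pos: [559.0, 11.7, 170.8]
ee_rot: [0.001, 0.603, 0.798, 0.001]
force: [-0.1, -0.1, -0.8]
grip_width: 0.624
```

{"fn": "drive_tool", "kwargs": {"series": "-0.09 -0.02 0 0 0 -0.1 0.3;-0.22 -0.06 0 0 0 -0.25 0.3;-0.4 -0.11 0 0 0 -0.43 0.3;-0.57 -0.16 0 0 0 -0.62 0.3;-0.73 -0.21 0 0 0 -0.8 0.3;-0.84 -0.24 0 0 0 -0.92 0.3;-0.88 -0.25 0 0 0 -0.963 0.3;-0.88 -0.25 0 0 0 -0.963 0.3"}}

```text
time_s: 15.45
eef_pos: [559.0, -97.8, 170.6]
ee_rot: [0.001, 0.395, 0.919, 0.0]
force: [-0.6, 0.2, -1.3]
grip_width: 0.627
```

{"fn": "drive_tool", "kwargs": {"series": "-0.05 -0.06 0 0 0 -0.1 0.3;-0.12 -0.15 0 0 0 -0.25 0.3;-0.2 -0.26 0 0 0 -0.43 0.3;-0.3 -0.38 0 0 0 -0.62 0.3;-0.38 -0.48 0 0 0 -0.8 0.3;-0.43 -0.55 0 0 0 -0.92 0.3;-0.457 -0.583 0 0 0 -0.963 0.3;-0.457 -0.583 0 0 0 -0.963 0.3"}}

```text
time_s: 16.25
eef_pos: [546.0, -185.3, 170.4]
ee_rot: [0.001, 0.166, 0.986, 0.0]
force: [-0.3, 0.9, -0.9]
grip_width: 0.624
```

{"fn": "drive_tool", "kwargs": {"series": "-0.01 -0.07 0 0 0 0 0.3;-0.03 -0.18 0 0 0 0 0.3;-0.06 -0.33 0 0 0 0 0.3;-0.09 -0.48 0 0 0 0 0.3;-0.11 -0.61 0 0 0 0 0.3;-0.128 -0.7 0 0 0 0 0.3;-0.134 -0.735 0 0 0 0 0.3;-0.134 -0.735 0 0 0 0 0.3"}}

```text
time_s: 17.05
eef_pos: [532.2, -274.4, 170.2]
ee_rot: [0.001, 0.166, 0.986, 0.0]
force: [0.6, -0.2, -1.0]
grip_width: 0.624
```

Run:
```python
from h import *
from rig import *
s=telemetry.sense();print(s["time_s"],s["grip_width"],s["force"],s["joints"].round(2))
goto(s,[532.6,-274.7,100],161.1)
c=eyes.capture("top")
g=c["frame"][185:265,380:460]
w=eyes.capture("wrist")
cv2.imwrite("pics/w6.png",np.hstack([cv2.resize(g,(400,400),interpolation=cv2.INTER_CUBIC),w["frame"][:,120:520]])[:,:,::-1])
p,R=tool(s)
hsv=cv2.cvtColor(w["frame"],cv2.COLOR_RGB2HSV).astype(int)
m=((hsv[...,1]<60)&(hsv[...,2]>200)).astype(np.uint8)
for v in (60,80,100,150,200,250): 
    k=np.nonzero(m[v,150:500])[0]; print(v,k.min()+150 if len(k) else None,k.max()+150 if len(k) else None)
```

```text
17.05 0.6235938232724161 [ 0.55904494 -0.15486958 -0.97927646] [-0.67  0.52  1.35  0.    1.27 -1.91]
pos [ 532.2 -274.4  170.2] yaw 160.9 shift [-0.003  -0.0018  0.5851] turn [ 0.0021  0.0023 -0.007 ]
60 None None
80 None None
100 375 382
150 None None
200 261 340
250 265 371
```

View pics/w6.png

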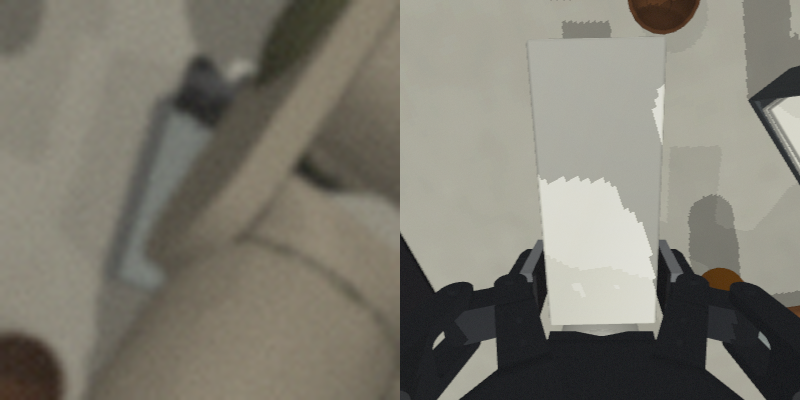

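The wrist view shows the whole tile, frame corners (248,41), (385,37), (376,323), (271,325). I use PnP for the tile-in-tool pose.

```bash
cat >> h.py <<'E'
def tilepose(c,s,corners):
    """corners far-left, far-right, near-right, near-left -> tile top centre & axes (world)"""
    O=np.array([[65,27,0],[65,-27,0],[-65,-27,0],[-65,27,0]],float)
    K=np.array([[c["fx"],0,c["cx"]],[0,c["fy"],c["cy"]],[0,0,1]])
    ok,r,t=cv2.solvePnP(O,np.array(corners,float),K,None,flags=cv2.SOLVEPNP_ITERATIVE)
    V=np.asarray(c["view"]);F=np.diag([1,-1,-1.])
    X=V[:3,:3].T@(F@t.ravel()-V[:3,3]); A=V[:3,:3].T@F@cv2.Rodrigues(r)[0]
    e=cv2.projectPoints(O,r,t,K,None)[0].reshape(-1,2)-corners
    p,R=tool(s)
    print("top centre",X.round(1),"x",A[:,0].round(3),"yaw",np.degrees(np.arctan2(A[1,0],A[0,0])).round(2),"n",A[:,2].round(3),"err",np.abs(e).max().round(1))
    print("in tool",(R.T@(X-p)).round(1),"x in tool",(R.T@A[:,0]).round(3))
E
python3 - <<'E'
from h import *
from rig import *
s=telemetry.sense();c=eyes.capture("wrist");tilepose(c,s,[(248,41),(385,37),(376,323),(271,325)])
E
```

```text
top centre [ 498.3 -261.9  191.7] x [-0.952  0.304 -0.032] yaw 162.28 n [-0.032  0.006  0.999] err 0.7
in tool [ 36.   -0.1 -21.4] x in tool [ 0.999 -0.023  0.031]
```

{"fn": "drive_tool", "kwargs": {"series": "0 -0.007 0.05 0 0.03 0.017 0.3;0 -0.007 0.15 0 0.06 0.017 0.3;0 -0.007 0.3 0 0.06 0.017 0.3;0 -0.007 0.45 0 0.06 0.017 0.3;0 -0.007 0.6 0 0.06 0.017 0.3;0 -0.007 0.72 0 0.06 0.017 0.3;0 -0.007 0.82 0 0.06 0.017 0.3;0 -0.007 0.88 0 0.06 0.017 0.3;0 -0.007 0.9 0 0.06 0.017 0.3;0 -0.007 0.9 0 0.06 0.017 0.3"}}

```text
time_s: 18.2
eef_pos: [532.5, -274.2, 62.4]
ee_rot: [-0.014, 0.169, 0.985, 0.003]
force: [-0.4, 0.2, -1.0]
grip_width: 0.627
```

Run:
```python
from h import *
from rig import *
s=telemetry.sense();print(s["time_s"],s["force"],s["wrist_torque"]);goto(s,[532.6,-274.7,51],161.1)
```

```text
18.2 [-0.41024759  0.18255214 -1.02890572] [ 0.03429319  0.03581931 -0.04102406]
pos [ 532.5 -274.2   62.4] yaw 160.5 shift [-0.0048 -0.0041  0.0952] turn [ 0.0021 -0.0572 -0.0211]
```

{"fn": "drive_tool", "kwargs": {"series": "0 0 0.02 0 0 0 0.3;0 0 0.04 0 0 0 0.3;0 0 0.055 0 0 0 0.3;0 0 0.065 0 0 0 0.3;0 0 0.075 0 0 0 0.3;0 0 0.075 0 0 0 0.3"}}

```text
time_s: 18.8
eef_pos: [532.2, -274.1, 53.3]
ee_rot: [-0.014, 0.169, 0.985, 0.003]
force: [-0.6, -0.5, -1.5]
grip_width: 0.626
```

{"fn": "drive_tool", "kwargs": {"series": "0 0 0.01 0 0 0 0.3;0 0 0.017 0 0 0 0.3;0 0 0.017 0 0 0 0.3"}}

```text
time_s: 19.1
eef_pos: [532.1, -274.0, 51.1]
ee_rot: [-0.014, 0.169, 0.985, 0.003]
force: [0.7, 0.2, -1.5]
grip_width: 0.627
```

{"fn": "drive_tool", "kwargs": {"series": "0 0 0.008 0 0 0 0.3;0 0 0.012 0 0 0 0.3;0 0 0.012 0 0 0 0.3"}}

```text
time_s: 19.4
eef_pos: [532.1, -273.9, 49.6]
ee_rot: [-0.014, 0.169, 0.985, 0.003]
force: [0.1, -0.6, -1.6]
grip_width: 0.629
```

{"fn": "drive_tool", "kwargs": {"series": "0 0 0.005 0 0 0 0.3;0 0 0.01 0 0 0 0.3;0 0 0.01 0 0 0 0.3"}}

```text
time_s: 19.7
eef_pos: [532.0, -273.9, 48.7]
ee_rot: [-0.014, 0.169, 0.985, 0.003]
force: [-1.1, 0.8, 1.4]
grip_width: 0.626
```

{"fn": "drive_tool", "kwargs": {"series": "0 0 0.004 0 0 0 0.3;0 0 0.006 0 0 0 0.3;0 0 0.006 0 0 0 0.3"}}

```text
time_s: 20.0
eef_pos: [532.0, -273.9, 48.5]
ee_rot: [-0.014, 0.169, 0.985, 0.003]
force: [-3.4, 2.0, 4.8]
grip_width: 0.627
```

{"fn": "drive_tool", "kwargs": {"series": "0 0 0 0 0 0 0.64;0 0 0 0 0 0 0.66;0 0 0 0 0 0 0.7;0 0 0 0 0 0 0.78;0 0 0 0 0 0 0.86;0 0 0 0 0 0 0.9;0 0 0 0 0 0 0.9;0 0 0 0 0 0 0.9"}}

```text
time_s: 20.8
eef_pos: [532.0, -273.9, 48.5]
ee_rot: [-0.014, 0.169, 0.985, 0.003]
force: [-0.1, 0.9, -0.4]
grip_width: 0.899
```

{"fn": "drive_tool", "kwargs": {"series": "0 0 -0.1 0 -0.06 0 0.9;0 0 -0.3 0 -0.06 0 0.9;0 0 -0.6 0 -0.06 0 0.9;0 0 -0.8 0 -0.06 0 0.9;0 0 -0.8 0 -0.06 0 0.9"}}

```text
time_s: 21.3
eef_pos: [535.9, -275.9, 149.0]
ee_rot: [0.004, 0.169, 0.986, -0.001]
force: [0.3, -0.6, -0.7]
grip_width: 0.899
```

Run:
```python
from h import *
from rig import *
s=telemetry.sense();print(s["time_s"],s["force"],s["grip_width"]);goto(s,[498,-262.8,134],161.1)
c=eyes.capture("wrist")
cv2.imwrite("pics/w7.png",c["frame"][:,:,::-1])
```

```text
21.3 [ 0.3260625  -0.64154237 -0.70614777] 0.8990759024194354
pos [ 535.9 -275.9  149. ] yaw 160.51 shift [ 0.3354 -0.0026  0.1222] turn [-0.003   0.0186 -0.0207]
```

View pics/w7.png

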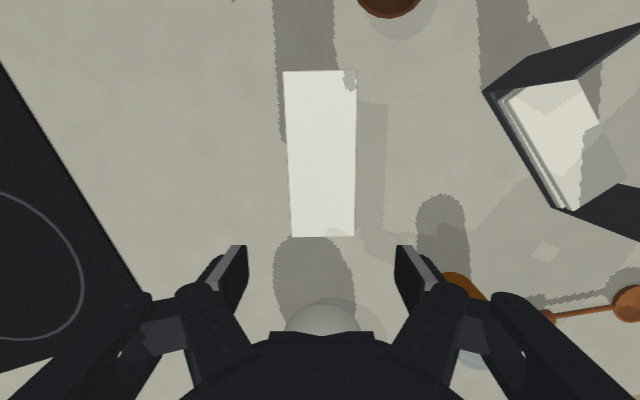

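The tile rests on the lid, let go, corners (283,71), (357,69), (354,236), (291,237). The rack is at (560,140).

Run:
```python
from h import *
from rig import *
s=telemetry.sense();c=eyes.capture("wrist");tilepose(c,s,[(283,71),(357,69),(354,236),(291,237)])
P=[world(c,u,v,72)[:2] for u,v in [(283,71),(357,69),(354,236),(291,237)]];print(np.round(P,1),np.mean(P,0).round(1))
r=white(c,72,(270,55,370,250));print(r)
goto(s,[*r[0],90],r[2]+180)
for n,(u,v) in dict(nl=(502,96),nr=(580,80),fr=(620,190),fl=(563,208)).items(): print(n,world(c,u,v,36).round(1))
```

```text
top centre [ 497.4 -261.6   67.7] x [-0.948  0.319 -0.02 ] yaw 161.42 n [-0.022 -0.004  1.   ] err 0.3
in tool [40.5  0.4 78.7] x in tool [ 1.    -0.016  0.014]
[[ 428.5 -266. ]
 [ 444.8 -216.1]
 [ 566.2 -256.9]
 [ 549.4 -307. ]] [ 497.2 -261.5]
(array([ 498.6, -262.7]), array([128.2,  52.4]), -18.41, 11063, array([ 494.4, -261.8], dtype=float32))
pos [ 535.1 -275.3  146.6] yaw 160.5 shift [ 0.3245 -0.0021  0.4701] turn [-0.0007  0.0111 -0.0379]
nl [ 502.  -100.8   36. ]
nr [511.1 -37.4  36. ]
fr [620.9 -10.7  36. ]
fl [621.2 -62.5  36. ]
```

{"fn": "drive_tool", "kwargs": {"series": "0.2 0 0 0 0.011 -0.028 0.85;0.33 0 0.1 0 0.011 -0.028 0.85;0.33 0 0.3 0 0.011 -0.028 0.85;0.33 0 0.4 0 0.011 -0.028 0.85;0.33 0 0.4 0 0.011 -0.028 0.85;0.33 0 0.4 0 0.011 -0.028 0.85"}}

```text
time_s: 22.0
eef_pos: [497.5, -261.8, 97.0]
ee_rot: [-0.001, 0.162, 0.987, 0.001]
force: [0.5, -0.1, 0.4]
grip_width: 0.848
```

Run:
```python
from h import *
from rig import *
s=telemetry.sense();goto(s,[497.8,-262.2,58],161.4);print(s["grip_width"],s["time_s"])
```

```text
pos [ 497.5 -261.8   97. ] yaw 161.31 shift [-0.0041 -0.0026  0.325 ] turn [ 0.0015 -0.0059 -0.0033]
0.8483177193193931 22.0
```

{"fn": "drive_tool", "kwargs": {"series": "-0.004 -0.002 0.12 0 0 0 0.85;-0.004 -0.002 0.24 0 0 0 0.85;-0.004 -0.002 0.3 0 0 0 0.85;-0.004 -0.002 0.325 0 0 0 0.85;-0.004 -0.002 0.325 0 0 0 0.85;-0.004 -0.002 0.325 0 0 0 0.85"}}

```text
time_s: 22.6
eef_pos: [498.1, -262.3, 58.5]
ee_rot: [-0.001, 0.162, 0.987, 0.0]
force: [0.1, 0.5, -0.8]
grip_width: 0.849
```

{"fn": "drive_tool", "kwargs": {"series": "0 0 0 0 0 0 0.78;0 0 0 0 0 0 0.74;0 0 0 0 0 0 0.7;0 0 0 0 0 0 0.67;0 0 0 0 0 0 0.64;0 0 0 0 0 0 0.61;0 0 0 0 0 0 0.58;0 0 0 0 0 0 0.5;0 0 0 0 0 0 0.4;0 0 0 0 0 0 0.3;0 0 0 0 0 0 0.3", "newtons": 22}}

```text
time_s: 23.7
eef_pos: [498.2, -262.4, 58.7]
ee_rot: [-0.001, 0.162, 0.987, 0.0]
force: [-1.7, 0.2, 5.0]
grip_width: 0.623
```

{"fn": "drive_tool", "kwargs": {"series": "0 0 -0.01 0 0 0 0.3;0 0 -0.03 0 0 0 0.3;0 0 -0.07 0 0 0 0.3;0 0 -0.12 0 0 0 0.3;0 0 -0.2 0 0 0 0.3;0 0 -0.3 0 0 0 0.3;0 0 -0.3 0 0 0 0.3"}}

```text
time_s: 24.4
eef_pos: [499.0, -263.1, 96.9]
ee_rot: [0.001, 0.162, 0.987, -0.001]
force: [0.3, 0.5, -2.2]
grip_width: 0.623
```

Run:
```python
from h import *
from rig import *
s=telemetry.sense();goto(s,[497.8,-262.2,58],161.4);print(s["grip_width"],s["time_s"],s["force"])
c=eyes.capture("wrist")
cv2.imwrite("pics/w8.png",c["frame"][:,:,::-1])
```

```text
pos [ 499.  -263.1   96.9] yaw 161.31 shift [0.0126 0.0039 0.3243] turn [-0.0021  0.0034 -0.003 ]
0.6233331730167705 24.4 [ 0.25038312  0.48460996 -2.20307466]
```

View pics/w8.png

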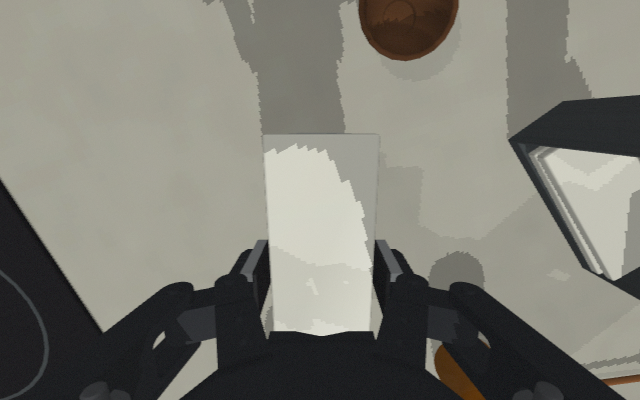

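The tile is held by its middle, far edge (264,134)–(379,135). I compute its offset in the hand and cross-check the rack pose from three stored views.

Run:
```python
from h import *
import pickle
from rig import *
s=telemetry.sense();c=eyes.capture("wrist");p,R=tool(s)
zt=p[2]+13.4
L=world(c,264,134,zt);Q=world(c,379,135,zt)
print("tool frame far corners",(R.T@(L-p)).round(1),(R.T@(Q-p)).round(1),"at row 270:",[(R.T@(world(c,u,270,zt)-p)).round(1) for u in (269.5,373.5)])
# W4 view from hand-eye
s3,c3=pickle.load(open("W3.pkl","rb"));p3,R3=tool(s3)
V3=np.asarray(c3["view"]);T3=np.eye(4);T3[:3,:3]=R3;T3[:3,3]=p3
q=np.array([.602,.798,.003,.002]);R4=Rot.from_quat(q/np.linalg.norm(q)).as_matrix()
T4=np.eye(4);T4[:3,:3]=R4;T4[:3,3]=[584.3,32.9,166.3]
c4=dict(c3);c4["view"]=V3@T3@np.linalg.inv(T4)
im=cv2.imread("pics/w4.png")[:,:,::-1];c4["frame"]=im
P=[world(c4,u,v,48) for u,v in [(290,128),(350,128)]];print("check tile front",np.round(P,1))
print("W4 picks",[world(c4,u,v,36)[:2].round(1) for u,v in [(217,238),(340,229),(340,276),(222,284)]])
hsv=cv2.cvtColor(im,cv2.COLOR_RGB2HSV).astype(int)
for v in (235,245,255,265,275): print(v,[(u,hsv[v,u,2]) for u in range(245,372,6)])
for y in(225,): print([(v,hsv[v,u,2]) for u in (290,) for v in range(220,300,4)])
V=np.asarray(pickle.load(open("P.pkl","rb"))["top"]["view"]);print("topcam",(-V[:3,:3].T@V[:3,3]).round())
```

```text
tool frame far corners [ 64.5 -25.5 -13.4] [ 64.   26.3 -13.4] at row 270: [array([ -4. , -26.5, -13.4]), array([ -4. ,  27.3, -13.4])]
check tile front [[540.8  87.1  48. ]
 [592.9 101.9  48. ]]
W4 picks [array([493.4, -43.1]), array([614.9,   1.7]), array([631.1, -51.3]), array([508.3, -96.1])]
235 [(245, np.int64(151)), (251, np.int64(147)), (257, np.int64(136)), (263, np.int64(137)), (269, np.int64(139)), (275, np.int64(141)), (281, np.int64(148)), (287, np.int64(165)), (293, np.int64(176)), (299, np.int64(174)), (305, np.int64(175)), (311, np.int64(174)), (317, np.int64(174)), (323, np.int64(173)), (329, np.int64(173)), (335, np.int64(170)), (341, np.int64(56)), (347, np.int64(128)), (353, np.int64(171)), (359, np.int64(171)), (365, np.int64(170)), (371, np.int64(167))]
245 [(245, np.int64(93)), (251, np.int64(225)), (257, np.int64(225)), (263, np.int64(225)), (269, np.int64(226)), (275, np.int64(224)), (281, np.int64(176)), (287, np.int64(175)), (293, np.int64(174)), (299, np.int64(174)), (305, np.int64(174)), (311, np.int64(173)), (317, np.int64(175)), (323, np.int64(175)), (3
[... 1396 characters left out ...]
np.int64(223)), (317, np.int64(223)), (323, np.int64(224)), (329, np.int64(223)), (335, np.int64(223)), (341, np.int64(183)), (347, np.int64(46)), (353, np.int64(77)), (359, np.int64(180)), (365, np.int64(181)), (371, np.int64(181))]
[(220, np.int64(126)), (224, np.int64(125)), (228, np.int64(74)), (232, np.int64(157)), (236, np.int64(174)), (240, np.int64(176)), (244, np.int64(175)), (248, np.int64(176)), (252, np.int64(178)), (256, np.int64(225)), (260, np.int64(224)), (264, np.int64(224)), (268, np.int64(224)), (272, np.int64(224)), (276, np.int64(223)), (280, np.int64(188)), (284, np.int64(178)), (288, np.int64(180)), (292, np.int64(180)), (296, np.int64(182))]
topcam [ 478.   73. 1374.]
```

Rack estimates agree to about 3 mm: centre (562, -49), 19.5°. I move the tile beside the rack at height and take one closer look before lowering.

{"fn": "drive_tool", "kwargs": {"series": "0 0.02 -0.06 0 0 0 0.3;0.02 0.1 -0.16 0 0 0 0.3;0.03 0.2 -0.3 0 0 0 0.3;0.05 0.32 -0.44 0 0 0 0.3;0.07 0.42 -0.55 0 0 0 0.3;0.08 0.48 -0.61 0 0 0 0.3;0.08 0.5 -0.61 0 0 0 0.3;0.08 0.5 -0.61 0 0 0 0.3"}}

```text
time_s: 25.3
eef_pos: [508.4, -202.4, 167.9]
ee_rot: [-0.001, 0.162, 0.987, 0.0]
force: [-1.1, 0.1, -0.9]
grip_width: 0.624
```

{"fn": "drive_tool", "kwargs": {"series": "-0.04 0.04 0 0 0 -0.07 0.3;-0.12 0.12 0 0 0 -0.18 0.3;-0.22 0.22 0 0 0 -0.32 0.3;-0.32 0.32 0 0 0 -0.46 0.3;-0.4 0.4 0 0 0 -0.58 0.3;-0.45 0.45 0 0 0 -0.65 0.3;-0.46 0.463 0 0 0 -0.667 0.3;-0.46 0.463 0 0 0 -0.667 0.3"}}

```text
time_s: 26.1
eef_pos: [578.3, -167.5, 167.4]
ee_rot: [-0.001, -0.004, 1.0, 0.0]
force: [0.2, -0.2, -0.9]
grip_width: 0.622
```

{"fn": "drive_tool", "kwargs": {"series": "-0.04 0.02 0 0 0 -0.07 0.3;-0.12 0.06 0 0 0 -0.18 0.3;-0.22 0.11 0 0 0 -0.32 0.3;-0.32 0.16 0 0 0 -0.46 0.3;-0.41 0.2 0 0 0 -0.58 0.3;-0.46 0.225 0 0 0 -0.65 0.3;-0.477 0.23 0 0 0 -0.667 0.3;-0.477 0.23 0 0 0 -0.667 0.3;-0.477 0.23 0 0 0 -0.667 0.3"}}

```text
time_s: 27.0
eef_pos: [635.0, -139.7, 167.3]
ee_rot: [-0.001, -0.169, 0.986, 0.001]
force: [-0.1, -0.5, -1.6]
grip_width: 0.623
```

Run:
```python
from h import *
from rig import *
import pickle
s=telemetry.sense();c=eyes.capture("wrist");pickle.dump((s,c),open("W9.pkl","wb"))
print(s["time_s"],s["grip_width"],s["joints"].round(2));goto(s,[561.8,-49.4,170],199.5)
img=c["frame"][:,:,::-1].copy()
u=np.array([.943,.334]);n=np.array([-.334,.943])
for a,b in [(65,27),(65,-27),(-65,27),(-65,-27)]:
    q=pix(c,[*(np.array([561.8,-49.4])+a*u+b*n),36]);print(np.round(q,1));cv2.circle(img,(int(q[0]),int(q[1])),2,(0,0,255),-1)
cv2.imwrite("pics/w9.png",cv2.resize(img[:,200:],(800,727))[:600])
```

```text
27.0 0.6234368220854257 [-0.4   0.64  1.16 -0.    1.34 -2.31]
pos [ 635.  -139.7  167.3] yaw -160.52 shift [ 0.3245  0.9131 -0.0203] turn [ 0.0033 -0.0042 -0.0009]
[452.8 217.4]
[400.6 217.5]
[471.2  82. ]
[411.7  82.1]
```

View pics/w9.png

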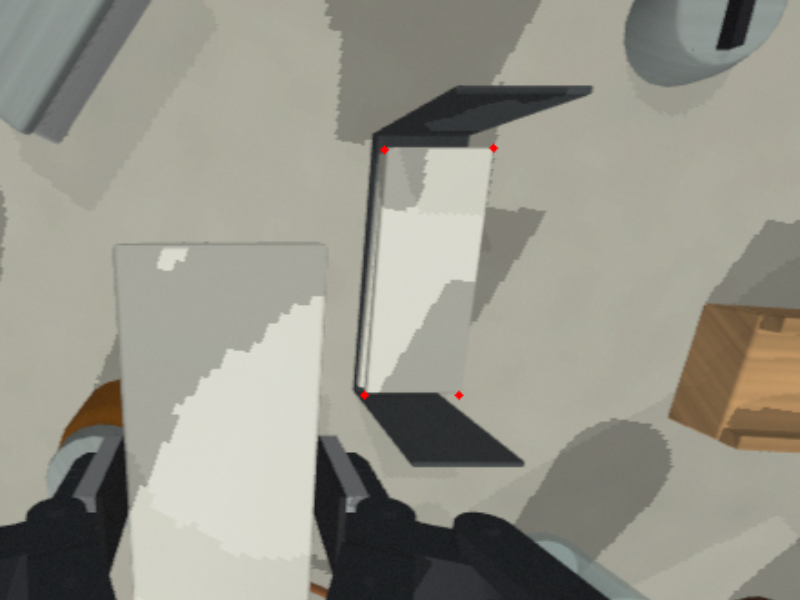

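The projected tile corners match. The far end at crop (385,149)/(493,148) is spot on. The near end is about 2.6 mm to the right, so I correct to centre (561.4, -48.2), yaw 200.4°. Moving over the rack.

{"fn": "drive_tool", "kwargs": {"series": "0.03 0.08 0 0 0.03 -0.03 0.3;0.08 0.22 0 0 0.06 -0.03 0.3;0.15 0.4 0 0 0.06 -0.03 0.3;0.22 0.6 0 0 0.06 -0.03 0.3;0.28 0.77 0 0 0.06 -0.03 0.3;0.32 0.88 0 0 0.06 -0.03 0.3;0.33 0.92 0 0 0.06 -0.03 0.3;0.33 0.92 0 0 0.06 -0.03 0.3;0.33 0.92 0 0 0.06 -0.03 0.3"}}

```text
time_s: 27.95
eef_pos: [561.1, -49.2, 167.7]
ee_rot: [-0.016, -0.176, 0.984, -0.002]
force: [0.2, -0.4, -1.3]
grip_width: 0.625
```

Run:
```python
from h import *
from rig import *
s=telemetry.sense();p,R=tool(s);X=p+R@[-.7,.4,0];print("tile",X.round(1),s["time_s"],s["force"]);goto(s,[561,-48,60],200.4)
c=eyes.capture("wrist");zt=p[2]+13.4
for v in (145,160,200,240,270): print(v,c["frame"][v,240:290:4].mean(1).astype(int).tolist(),c["frame"][v,360:400:4].mean(1).astype(int).tolist())
```

```text
tile [561.6 -48.6 167.7] 27.95 [ 0.1762033  -0.37533273 -1.31401667]
pos [561.1 -49.2 167.7] yaw -159.67 shift [-0.0312  0.0088  0.8969] turn [ 0.003  -0.0638 -0.0024]
145 [170, 169, 169, 170, 169, 172, 157, 166, 165, 165, 166, 166, 165] [166, 165, 166, 166, 166, 159, 168, 168, 166, 165]
160 [172, 172, 172, 173, 171, 170, 146, 165, 165, 166, 164, 167, 166] [166, 165, 165, 164, 163, 126, 127, 126, 129, 167]
200 [173, 170, 170, 168, 169, 169, 169, 166, 165, 165, 164, 165, 164] [217, 217, 217, 218, 180, 170, 170, 170, 170, 170]
240 [169, 168, 170, 169, 163, 93, 94, 108, 163, 164, 162, 164, 165] [217, 216, 216, 214, 76, 92, 95, 167, 169, 169]
270 [40, 95, 97, 87, 30, 25, 26, 21, 149, 180, 179, 218, 219] [217, 217, 217, 161, 34, 28, 31, 27, 94, 93]
```

{"fn": "drive_tool", "kwargs": {"series": "-0.001 0 0.05 0 0 0 0.3;-0.005 0 0.15 0 0 0 0.3;-0.01 0 0.3 0 0 0 0.3;-0.014 0 0.45 0 0 0 0.3;-0.019 0 0.6 0 0 0 0.3;-0.023 0 0.72 0 0 0 0.3;-0.027 0 0.84 0 0 0 0.3;-0.029 0 0.92 0 0 0 0.3;-0.03 0 0.96 0 0 0 0.3;-0.03 0 0.96 0 0 0 0.3;-0.03 0 0.96 0 0 0 0.3"}}

```text
time_s: 29.1
eef_pos: [561.3, -49.3, 52.7]
ee_rot: [-0.016, -0.176, 0.984, -0.002]
force: [-0.7, -0.8, -1.3]
grip_width: 0.625
```

Run:
```python
from h import *
from rig import *
s=telemetry.sense();p,R=tool(s);X=p+R@[-.7,.4,-13];print("tile",X.round(1),s["time_s"],s["force"]);goto(s,[561.1,-49,36],200.4)
```

```text
tile [562.2 -48.6  65.7] 29.1 [-0.66234431 -0.75311619 -1.317405  ]
pos [561.3 -49.3  52.7] yaw -159.68 shift [-0.0038  0.0029  0.1391] turn [ 0.0024 -0.0629 -0.0029]
```

Good. Lowering to just above contact, then in ~1 mm steps.

{"fn": "drive_tool", "kwargs": {"series": "0 0 0.03 0 0 0 0.3;-0.002 0 0.06 0 0 0 0.3;-0.003 0 0.09 0 0 0 0.3;-0.004 0 0.11 0 0 0 0.3;-0.004 0 0.12 0 0 0 0.3;-0.004 0 0.12 0 0 0 0.3"}}

```text
time_s: 29.7
eef_pos: [561.2, -49.3, 38.1]
ee_rot: [-0.016, -0.176, 0.984, -0.002]
force: [-1.4, -0.8, -1.4]
grip_width: 0.625
```

{"fn": "drive_tool", "kwargs": {"series": "0 0 0.006 0 0 0 0.3;0 0 0.01 0 0 0 0.3;0 0 0.01 0 0 0 0.3"}}

```text
time_s: 30.0
eef_pos: [561.2, -49.3, 36.9]
ee_rot: [-0.016, -0.176, 0.984, -0.002]
force: [-0.2, -0.3, -0.2]
grip_width: 0.622
```

{"fn": "drive_tool", "kwargs": {"series": "0 0 0.006 0 0 0 0.3;0 0 0.01 0 0 0 0.3;0 0 0.01 0 0 0 0.3"}}

```text
time_s: 30.3
eef_pos: [561.2, -49.3, 35.8]
ee_rot: [-0.016, -0.176, 0.984, -0.002]
force: [-0.6, 0.2, 0.5]
grip_width: 0.623
```

{"fn": "drive_tool", "kwargs": {"series": "0 0 0.004 0 0 0 0.3;0 0 0.007 0 0 0 0.3;0 0 0.007 0 0 0 0.3"}}

```text
time_s: 30.6
eef_pos: [561.2, -49.4, 35.2]
ee_rot: [-0.016, -0.176, 0.984, -0.002]
force: [-1.6, 0.1, 3.3]
grip_width: 0.625
```

{"fn": "drive_tool", "kwargs": {"series": "0 0 0 0 0 0 0.64;0 0 0 0 0 0 0.66;0 0 0 0 0 0 0.7;0 0 0 0 0 0 0.78;0 0 0 0 0 0 0.86;0 0 0 0 0 0 0.9;0 0 0 0 0 0 0.9;0 0 0 0 0 0 0.9"}}

```text
time_s: 31.4
eef_pos: [561.2, -49.4, 35.2]
ee_rot: [-0.016, -0.176, 0.984, -0.002]
force: [-0.3, 0.1, -0.6]
grip_width: 0.903
```

{"fn": "drive_tool", "kwargs": {"series": "0 0 -0.05 0 0 0 0.9;0 0 -0.2 0 0 0 0.9;0 0 -0.5 0 0 0 0.9;0 0 -0.9 0 0 0 0.9;0 0 -1 0 0 0 0.9;0 0 -1 0 0 0 0.9"}}

```text
time_s: 32.0
eef_pos: [565.6, -48.4, 157.3]
ee_rot: [-0.014, -0.176, 0.984, -0.003]
force: [-0.7, 0.1, -0.8]
grip_width: 0.899
```

{"fn": "drive_tool", "kwargs": {"series": "-0.3 -0.3 -0.1 0 -0.06 0 0.9;-0.7 -0.6 -0.2 0 -0.06 0 0.9;-0.8 -0.8 -0.2 0 -0.06 0 0.9;-0.8 -0.8 -0.2 0 -0.06 0 0.9;-0.8 -0.8 -0.2 0 -0.06 0 0.9"}}

```text
time_s: 32.5
eef_pos: [689.0, -104.9, 175.7]
ee_rot: [-0.001, -0.176, 0.984, 0.001]
force: [-0.7, 0.0, -0.2]
grip_width: 0.902
```

Run:
```python
from h import *
from rig import *
s=telemetry.sense();print(s["time_s"],s["force"],s["eef_pos"])
c=eyes.capture("wrist");cv2.imwrite("pics/w10.png",c["frame"][:,:,::-1])
cx,cy=561.4,-48.2
a=np.radians(20.4);u=np.array([np.cos(a),np.sin(a)]);n=np.array([-u[1],u[0]])
print("pred",[np.round(pix(c,[*(np.array([cx,cy])+i*65*u+j*27*n),48])) for i in(1,-1) for j in (1,-1)])
q=[pix(c,[*(np.array([cx,cy])+i*65*u+j*27*n),48]) for i in(1,-1) for j in (1,-1)]
q=np.array(q);roi=(int(q[:,0].min())-12,max(0,int(q[:,1].min())-12),int(q[:,0].max())+12,int(q[:,1].max())+12)
for v in(140,160,185): print(white(c,48,roi,v))
# same stack reference at z=36 before, from top
t=eyes.capture("top");
for v in(130,150): print("top",white(t,48,(325,175,365,232),v))
```

```text
32.5 [-0.68538259  0.01415314 -0.23356788] [ 689.02499905 -104.91955773  175.67491739]
pred [array([450., 159.]), array([394., 159.]), array([470.,   2.]), array([405.,   2.])]
(array([562.5, -36.1]), array([139.6,  92.9]), 20.24, 12429, array([564.3, -43. ], dtype=float32))
(array([562.8, -35.9]), array([138.9,  92.8]), 20.24, 11695, array([565.7, -42.1], dtype=float32))
(array([562. , -49.2]), array([128.2,  53.1]), 20.47, 6703, array([547.7, -58.6], dtype=float32))
top (array([557. , -77.7]), array([164.9,  60.7]), -0.41, 704, array([537.1, -86.3], dtype=float32))
top (array([561.7, -26. ]), array([16.3,  8.1]), -14.14, 15, array([562.2, -26.6], dtype=float32))
```

Run:
```python
from rig import *
print(telemetry.sense()["time_s"]); print(ctrl.finish_job())
```

```text
32.6
the job is handed in; nothing more can be done
None
```

I pushed the tile along the tray until about 49 mm stuck out, lifted it by that end and set it along the tin lid. I then took it by its middle, lowered it onto the two tiles in the rack and let go. The grip was set at 22 N throughout. The wrist force changed by at most about 7 N at contact, and I handed in at 32.6 s of the 72 s limit.

- **Tin:** after release, three fits put the tile centre within about 1.5 mm of the measured lid centre and lengthwise within about 0.5°.
- **Rack:** the last wrist-camera fit puts the tile at (562.0, -49.2) mm, 20.5°. The stack there measured about (561.4, -48.2) mm, 20.4°. The fitted size of 128 x 53 mm at 48 mm height fits a flat tile seated on the stack. The wrist force was near zero after opening, and the arm ended about 125 mm above the tile and clear of it.

**Checks that failed or disagreed:** the final top-camera fit failed; it mixed in other areas and gave a wrong outline. Two looser-threshold wrist fits also took in extra surroundings, so the final placing rests on one wrist-camera fit. I had used all 12 picture views, so I did not look at that last picture. I did not re-measure the bystanders or the two lower tiles afterwards.

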